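Hold the block clamp open at the top of its cam

ROBOT

A 7-joint arm with a two-finger parallel gripper is mounted at the origin on a cart in front of the work surface, level with it; the furniture and walls round the work are solid. World frame = base frame: x ahead of the robot, y to its left, z up, the work surface at z = 0. Lengths are in m, angles in rad, forces in N, time in s.
With the tool pointing down it reaches from about 0.4 to 0.875 m from the base axis. Payload 6.5 kg.
Tool frame: the origin (TCP) lies at the very end of the fingers, on their centre line; the grasp point (between the pads) lies 19 mm behind it (robot.grip_point_offset is the distance from the TCP to the grasp point, in m); x points along the fingers, y is the direction in which the jaws open and shut, and the axes are right-handed (so a half turn about x gives the same grasp; the last joint's range is limited). The gripper opens to 85 mm and grips with 20 to 120 N. Pads are 22 mm wide; open, the fingers measure 114 mm over their backs; the gripper's body (76 mm by 85 mm) begins 54 mm behind the grasp point. The pads swing forward as they close: fully open they stand 13 mm farther back than shut.
Start: joints at [-1.381, 0.536, -0.004, 1.538, 0.003, 1.067, -0.071], TCP at [0.164, 0.629, 0.231] pointing down, gripper open.
Joint ranges: [-2.7, 2.7], [-0.37, 2.16], [-1.27, 1.26], [0.24, 2.4], [-1.31, 4.45], [0.19, 1.91], [-2.76, 2.76]. Speed limits (rad/s): [2.39, 2.39, 3.14, 3.14, 3.14, 3.14, 3.14].

INTERFACE

Orientations are given as a unit quaternion [w, x, y, z].
In Python, from station import robot gives the robot as it stands.
- The arm moves only by the tool send_rows, never from a script. Its argument "plan" is text: rows parted by semicolons, each of 7 numbers parted by spaces: the shift along the world's x, y, z in cm, then the turn, a rotation vector about the world's x, y, z in degrees, then the finger opening in cm, from 0 to 8.54. In form: dx dy dz wx wy wz jaw; .... A call has exactly 8 rows; each row is the pose to reach, as a shift and turn from the pose commanded when the call began; what a row does not reach only later rows make up. A row lasts 1/12 s, in which the tool goes at most 41.7 mm and 7.16 degrees, less where a joint would pass 70% of its speed; a pose out of reach is approached as far as the arm can. A call with a gripper value outside its range is refused whole. The fingers move at their own pace and stop on an object; "newtons" is the grip in N (left out, the last holds). Time passes only in rows, so rows that repeat a pose let the fingers close, or fill a call up. It gives the time, the measured TCP pose, the force and the opening at its end, in the units of the state.
- robot.get_obs(): the state, without advancing time (a new reading comes with each control period).
- robot.camera(name): name is "scene" or "top" or "wrist"; returns (picture, depth): 400x640x3 uint8, red, green, blue; 400x640 float32, m along the optical axis (not along the pixel's ray), 0 where there is no reading.
- robot.camera_params(name): a dict with "fx", "fy", "cx", "cy" (pixels), "R" (3x3) and "t" (3): a world point X has camera coordinates R X + t; the wrist camera has in their place "mount" (4x4, takes a point from camera to tool coordinates, whose origin is the TCP and whose axes are the tool frame's). Camera axes: x right, y down, z forward; pixel columns grow to the right and rows downward; lengths in m; the calibration is good to about 2 mm. A picture is of the moment at which its call begins: read the wrist's pose just before it. camera_params takes no time and is no camera call.
- robot.hand_in(): hands the job in, once; it reports no verdict.
Trained networks look in the newest picture that a camera, given by its name, has taken for a name from the list of things; names that differ only in an ending like _2 or _b are one class to them, and where a whole thing is asked for, a point or a joint stands for the part that bears it (a point fixed in the world has none). Each returns a list of dicts, best first, with "score" (0 to 1); they miss things now and then, are a little off and sometimes report something else, mostly with a low value. They report only what shows in the picture. A call takes as long as a camera call. They do not tell look-alikes from the thing itself.
- robot.trace(camera, query): "mask" (400x640 bool, what is visible of it).
- robot.place_of(camera, query): "position" ([x, y, z] in m, in world coordinates, good to about 4 mm: a listed point, or the origin of a listed thing).
The state is a dict: "t": time; "qpos": joint angles; "qvel": joint speeds; "tau": joint torques, N m; "ee_pos": TCP position; "ee_rot": TCP orientation; "force": force on the tool from outside, world axes, zero at the start; "moment": the same for the moment, N m; "finger_gap": finger opening in m.
Only numpy, scipy, OpenCV 4.12 (cv2) and the standard library are available. Lean on these libraries where they do the work, as an engineer would, in place of code of your own. Each camera call takes 0.05 s, during which the arm holds its last target.

TASK

Open the block clamp on the bench so that a colleague can lift out the finished wax block: press its spring pedal down to the stop so that the catch lets go of the cam lever, let the pedal come up again, then take the lever by its upright handle and swing it round to the top of its cam, where it points straight away from the jaws along the line on the base and the sliding jaw stands widest open (not on past it, where the jaw closes again). The lever springs back when let go, so finish while still holding its handle there; leave the block sitting in the clamp and do not disturb the other things on the bench.

Things in the scene. Friction and masses are not known exactly. Their poses are not given: they have to be found in the camera images.
- clamp: the block clamp, fixed to the bench: a grey base plate 90 x 212 mm, its top 18 mm above the bench, with aluminium jaws (84 mm wide, tops 44 mm above the bench) at its +y end, a cam with a flat steel lever towards its -y end, and a spring pedal sticking out to +x on a side ear. Origin: centre of the base plate's underside, on the bench; z up; the jaws open along its y axis. It stands at another place and heading (up to 0.35 rad) each time
- cam_pivot (a point): point on the upright axis about which the cam lever turns, at [0, -45, 46] mm in the clamp's frame; its axes are those of the clamp
- cam_lever (a joint): cam lever angle, rad, counter-clockwise from above. 0: held by the catch, the lever pointing to clamp direction (-0.81, 0.59). Freed, it springs to 0.3 to 0.5. Full lift at 2.20: it points to the clamp's -y, away from the jaws, over a black line on the base; beyond, the jaw closes again, to a stop at 3.0. Let go, it springs back to 0.4 to 1.0. Swinging it takes about 3 N at the handle
- lever_grip: upright black handle on the end of the cam lever, round, 17 to 20 mm in diameter and 42 mm high, revolving freely on its pin; origin at its centre, 68.5 mm above the bench, 80 mm from the lever's axis. The lever's steel arm ends 23 mm below its centre
- moving_jaw (a joint): how far the sliding jaw has moved away from the fixed jaw, in m: 0 closed on the block, about 0.0091 at the cam's full lift. Driven by the cam only
- release_pedal (a joint): angle of the spring pedal in rad: 0 up, 0.28 at its stop. The catch lets go of the lever from about 0.17 on. It springs up when released; 6 N on the pad hold it at the stop
- pedal_pad (a point): middle of the pedal's ribbed black rubber pad (40 x 32 mm), on its upper face, about 50 mm above the bench when up, at [88, -45, 50] mm in the clamp's frame; it goes down 9 mm to the stop, hinged on an axis along the clamp's y, 33 mm nearer to the cam
- block_center (a point): centre of the white cassette (40 x 28 x 11 mm) with its wax block, loose on its seat between the jaws, its underside 37 mm above the bench; point at half height
- waiting_cassette_a: cassette with a wax block, 40 x 28 x 11 mm, lying behind the clamp, to be left alone; origin under its centre
- waiting_cassette_b: another cassette with a wax block, 40 x 28 x 11 mm, next to the first, to be left alone; origin under its centre
- forceps: curved steel forceps, 126 mm long, lying near the jaw end of the clamp, to be left alone; origin under the centre
- scraper: wax scraper with an orange handle, 160 mm long and 14 mm high, lying beyond the cam end of the clamp, to be left alone; origin under the centre
- moulds: stack of three steel base moulds, 30 x 39 x 22 mm, at the back of the bench, to be left alone; origin under its centre
- moulds_low: stack of two steel base moulds, 28 x 38 x 14 mm, at the back of the bench, to be left alone; origin under its centre
There are look-alikes about, which are no part of the job. What is shaped like the part that bears block_center but green is not meant.

How it is judged:
By the outcome, as a careful person would: the job done as asked, in the order asked, and still so for the second after the job is handed in, while the arm keeps its last pose, push and grip.
It also fails if it takes over 51 s, if anything falls off the work surface, if the arm or the gripper's body presses on something with over 40 N, if the wrist force passes 120 N, or if a joint passes its speed limit or range.

## Working session

There is one attempt and no reset: what is moved stays moved. The work goes in short steps, Python scripts to look and compute and a tool call to move; the robot and the scene stay as the last step left them, time stands still between calls to the robot, and variables do not carry over. Pictures are saved under pics/ and viewed, and the job is handed in when it is done.

Besides the shell and the picture viewer there is one more tool, called after "Call:" as name(argument=value, ...) on one line, values as JSON. send_rows: Moves the arm, as the interface text tells. Its arguments: {"type":"object","properties":{"plan":{"type":"string"},"newtons":{"type":"number"}},"required":["plan"]}

```bash
ls; mkdir -p pics
cat > h.py <<'E'
import numpy as np, cv2
from station import robot
def shot(cam,fn):
    im,d=robot.camera(cam); cv2.imwrite('pics/'+fn+'.png',cv2.cvtColor(im,cv2.COLOR_RGB2BGR)); np.save('pics/'+fn+'.npy',d); return im,d
E
python3 - <<'E'
from h import *
o=robot.get_obs(); print(o)
for c in ['scene','top','wrist']: shot(c,c+'0')
for q in ['clamp','cam_pivot','pedal_pad','lever_grip','block_center','moulds','scraper','forceps','waiting_cassette_a']:
    for c in ['top','scene']:
        print(q,c,[(np.round(r['position'],4).tolist(),round(r['score'],2)) for r in robot.place_of(c,q)])
print(robot.get_obs()['t'])
E
```

```text
pics
{'t': 0.0, 'qpos': array([-1.38121337,  0.53717303, -0.00442667,  1.5388642 ,  0.00256572,
        1.06728943, -0.07119097]), 'qvel': array([-1.47019000e-04,  6.29615295e-04, -1.07606716e-03,  1.84406482e-05,
       -7.49438496e-04, -2.92330418e-03, -8.78253726e-04]), 'tau': array([-2.46343725e-04, -5.83422232e+01,  1.04840107e+00, -2.59099853e+01,
        1.22522164e-02,  9.56940668e-03,  3.89795545e-06]), 'ee_pos': array([0.16430833, 0.62824281, 0.23041222]), 'ee_rot': array([ 0.70129237,  0.08955795,  0.70137571, -0.09077726]), 'force': array([ 0.62530174, -0.01676157,  0.84384004]), 'moment': array([ 0.02141669,  0.04908788, -0.02080376]), 'finger_gap': 0.08559085967833843}
clamp top [([0.5184, -0.0281, 0.0029], 0.72)]
clamp scene []
cam_pivot top [([0.531, -0.0673, 0.0389], 0.69)]
cam_pivot scene [([0.5316, -0.0701, 0.0476], 0.62)]
pedal_pad top [([0.6148, -0.043, 0.0508], 0.56), ([0.581, 0.0996, 0.0028], 0.26)]
pedal_pad scene [([0.6079, 0.0424, 0.0002], 0.53)]
lever_grip top [([0.4578, -0.0416, 0.0709], 0.42)]
lever_grip scene [([0.4584, -0.0457, 0.0695], 0.57)]
block_center top [([0.4931, 0.1638, 0.0064], 0.78), ([0.5099, 0.0161, 0.0432], 0.75)]
block_center scene [([0.5072, 0.0193, 0.0452], 0.71)]
moulds top [([0.7803, 0.0909, 0.0004], 0.76)]
moulds scene [([0.7902, 0.0859, 0.0029], 0.46)]
scraper top [([0.6255, -0.1934, 0.003], 0.58), ([0.4128, 0.0265, -0.0023], 0.57)]
scraper scene [([0.6279, -0.1967, 0.0003], 0.58)]
forceps top [([0.4087, 0.0281, -0.0053], 0.59)]
forceps scene [([0.4091, 0.0235, 0.0015], 0.7)]
waiting_cassette_a top [([0.6068, 0.0416, 0.0026], 0.74), ([0.4614, -0.0461, 0.0695], 0.68), ([0.5799, 0.1015, -0.0013], 0.64)]
waiting_cassette_a scene [([0.6085, 0.0439, -0.0014], 0.65)]
1.05
```

View pics/top0.png

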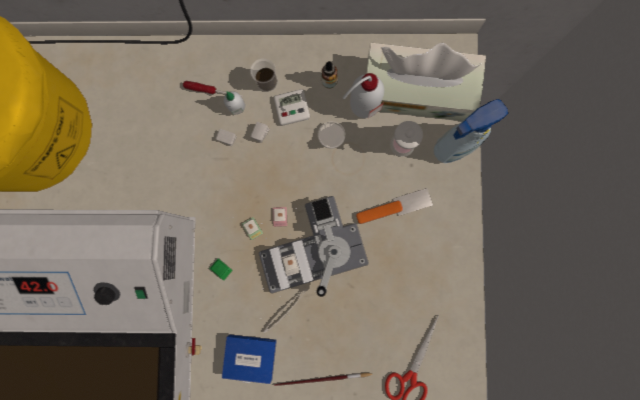

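View pics/scene0.png

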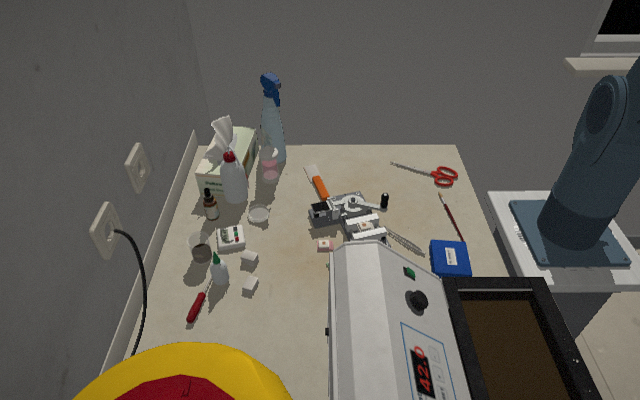

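```bash
cat >> h.py <<'E'
def cloud(cam,d):
    p=robot.camera_params(cam); v,u=np.mgrid[:400,:640]
    X=np.stack([(u-p['cx'])/p['fx']*d,(v-p['cy'])/p['fy']*d,d],-1)
    return (X-np.array(p['t']))@np.array(p['R'])
E
python3 - <<'E'
from h import *
im=cv2.imread('pics/top0.png'); d=np.load('pics/top0.npy')
P=cloud('top',d); p=robot.camera_params('top'); print(p)
z=P[...,2]
# bench height
print('bench',np.median(z[300:320,300:330]))
roi=np.zeros(z.shape,bool); roi[185:305,250:380]=1
def c(lo,hi,n):
    m=roi&(z>lo)&(z<hi)&(d>0); Q=P[m]; print(n,m.sum(),Q.mean(0)); return Q
for lo,hi,n in [(.012,.024,'base'),(.04,.048,'jawtops'),(.046,.055,'pad+'),(.06,.1,'grip')]:
    Q=c(lo,hi,n)
    r=cv2.minAreaRect((Q[:,:2]*1000).astype(np.float32)); print(r)
cv2.imwrite('pics/topz.png',cv2.resize(im[180:310,200:450],None,fx=3.2,fy=3.2,interpolation=cv2.INTER_CUBIC))
E
```

```text
{'fx': 493.0446758416472, 'fy': 493.0446758416472, 'cx': 320.14448638948375, 'cy': 204.44000856486932, 'R': array([[ 0.00471869, -0.99965897, -0.02568403],
       [-0.99538477, -0.00223359, -0.09593839],
       [ 0.0958483 ,  0.02601819, -0.99505586]]), 't': array([-0.04506101,  0.62882973,  0.98187624])}
bench 0.0009827399899158037
base 2891 [ 0.54428004 -0.04453026  0.0182711 ]
((557.9879760742188, -45.53997802734375), (183.6414031982422, 271.03228759765625), 19.017261505126953)
jawtops 1298 [ 0.51224738 -0.00742651  0.04464897]
((540.310791015625, -19.680824279785156), (173.37928771972656, 153.21726989746094), 17.427522659301758)
pad+ 1212 [ 0.55818275 -0.03447952  0.04956054]
((550.2830200195312, -12.716392517089844), (176.95645141601562, 140.25985717773438), 2.134016752243042)
grip 83 [ 0.45777609 -0.04751472  0.08790772]
((456.9268798828125, -47.712974548339844), (17.809885025024414, 17.106782913208008), 1.0136011838912964)
```

View pics/topz.png

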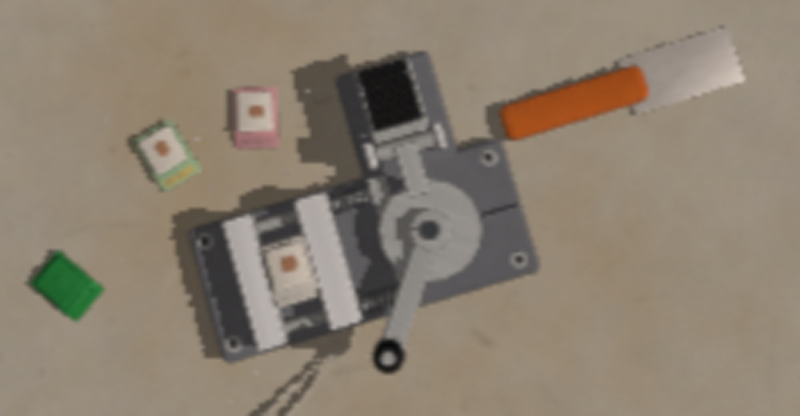

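```bash
cat >> h.py <<'E'
def ray(cam,u,v,z):
    p=robot.camera_params(cam); R=np.array(p['R']);t=np.array(p['t']); C=-R.T@t
    r=R.T@np.array([(u-p['cx'])/p['fx'],(v-p['cy'])/p['fy'],1]); return C+r*(z-C[2])/r[2]
E
python3 - <<'E'
from h import *
def q(X,Y,z,cl,n):
    w=ray('top',200+X/3.2-.5,180+Y/3.2-.5,z); return n,np.array(cl)/1000,w
L=[q(190,227,.018,[-45,106] and [45,106],'c++')]
L=[q(190,227,.018,[45,106],'NW'),q(226,360,.018,[-45,106],'SW'),q(538,268,.018,[-45,-106],'SE'),q(500,140,.018,[45,-106],'NE'),q(428,230,.05,[0,-45],'piv'),q(390,95,.050,[88,-45],'pad')]
A=np.array([l[1] for l in L]);B=np.array([l[2][:2] for l in L])
a0=A.mean(0);b0=B.mean(0);H=(A-a0).T@(B-b0);th=np.arctan2(H[0,1]-H[1,0],H[0,0]+H[1,1])
R=np.array([[np.cos(th),-np.sin(th)],[np.sin(th),np.cos(th)]]);t=b0-R@a0
print(th,t)
for l in L: print(l[0],l[2][:2].round(4),((R@l[1]+t)-l[2][:2]).round(4))
f=lambda x,y:(R@np.array([x,y])/1000+t).round(4)
print('piv',f(0,-45),'pad',f(88,-45),'grip0',f(-64.8,2.2))
print('grip ray',ray('top',200+388/3.2-.5,180+354/3.2-.5,.0895))
for a in [.4,.9,1.4,1.9,2.2]:
    b=th+np.arctan2(.59,-.81)+a; print(a,f(0,-45)+.08*np.array([np.cos(b),np.sin(b)]))
E
```

```text
0.2845666175488945 [ 0.52100199 -0.02806565]
NW [0.5345 0.0835] [-0.      0.0029]
SW [0.4499 0.0589] [-0.0019  0.0021]
SE [ 0.5094 -0.1403] [-0.0018 -0.0021]
NE [ 0.5913 -0.1163] [ 0.0027 -0.0009]
piv [ 0.5332 -0.0699] [ 0.0004 -0.0013]
pad [ 0.6175 -0.0459] [ 0.0006 -0.0006]
piv [ 0.5336 -0.0713] pad [ 0.6181 -0.0466] grip0 [ 0.4582 -0.0441]
grip ray [ 0.45985805 -0.04635474  0.0895    ]
0.4 [ 0.45372113 -0.07570071]
0.9 [ 0.46560951 -0.11345796]
1.4 [ 0.49414433 -0.14089346]
1.9 [ 0.53233928 -0.15129007]
2.2 [ 0.55603427 -0.14809   ]
```

Run:
```python
from h import *
from scipy.spatial.transform import Rotation as Ro
o=robot.get_obs(); q=o['ee_rot']; M=Ro.from_quat([q[1],q[2],q[3],q[0]]).as_matrix(); print(M.round(3))
d=np.load('pics/top0.npy');P=cloud('top',d)
s=P[...,2]; m=(d>0)
for x0 in np.arange(.1,.8,.1):
    print(round(x0,1),[round(float(P[m&(abs(P[...,0]-x0)<.05)&(abs(P[...,1]-y0)<.05)][:,2].max(initial=-1)),3) for y0 in np.arange(.6,-.31,-.1)])
```

```text
[[ 0.     0.253  0.967]
 [ 0.     0.967 -0.253]
 [-1.     0.     0.   ]]
0.1 [-1.0, -1.0, -1.0, -1.0, -1.0, -1.0, -1.0, -1.0, -1.0, -1.0]
0.2 [-1.0, -1.0, -1.0, -1.0, 0.061, 0.006, 0.006, 0.007, 0.013, 0.014]
0.3 [0.088, 0.088, 0.089, 0.116, 0.123, 0.038, 0.034, 0.015, 0.015, 0.013]
0.4 [0.116, 0.175, 0.175, 0.198, 0.174, 0.035, 0.09, 0.08, 0.008, 0.012]
0.5 [-1.0, 0.235, 0.235, 0.234, 0.233, 0.049, 0.093, 0.092, 0.007, 0.008]
0.6 [0.138, 0.23, 0.232, 0.231, 0.231, 0.017, 0.055, 0.056, 0.021, 0.009]
0.7 [0.106, 0.276, 0.273, 0.007, 0.008, 0.008, 0.007, 0.008, 0.103, 0.281]
```

Call:
send_rows(plan="0 0 4 0 0 0 0; 0 0 8 0 0 0 0; 2 -3 10 0 0 -7 0; 4 -6 10 0 0 -14 0; 6 -9 10 0 0 -21 0; 8 -12 10 0 0 -28 0; 10 -15 10 0 0 -35 0; 12 -18 10 0 0 -42 0", newtons=40)

```text
t: 1.72
ee_pos: [0.2852, 0.4472, 0.3315]
ee_rot: [0.621, 0.338, 0.621, -0.337]
force: [1.5, 0.3, -0.8]
finger_gap: 0.0001
```

Call:
send_rows(plan="2 -3 0 0 0 -5 0; 4.2 -6 0 0 0 -10 0; 6.4 -9.3 0 0 0 -17 0; 8.6 -12.7 0 0 0 -17 0; 10.8 -16.1 0 0 0 -17 0; 13 -19.5 0 0 0 -17 0; 15.2 -22.9 0 0 0 -17 0; 17.4 -26.3 0 0 0 -17 0")

```text
t: 2.38
ee_pos: [0.4592, 0.1841, 0.3317]
ee_rot: [0.566, 0.424, 0.566, -0.423]
force: [1.8, 0.1, 1.0]
finger_gap: -0.0001
```

Call:
send_rows(plan="2.2 -3.3 -1 0 0 0 0; 4.4 -6.6 -4 0 0 0 0; 6.6 -9.9 -7 0 0 0 0; 8.8 -13.2 -10 0 0 0 0; 11 -16.5 -13 0 0 0 0; 13.2 -19.8 -16 0 0 0 0; 15.2 -22.6 -19 0 0 0 0; 16 -23.2 -21 0 0 0 0")

```text
t: 3.05
ee_pos: [0.6101, -0.0364, 0.138]
ee_rot: [0.566, 0.424, 0.565, -0.424]
force: [0.8, 0.3, 0.6]
finger_gap: 0.0002
```

Run:
```python
from h import *
o=robot.get_obs(); print(o['t'],o['ee_pos'],o['ee_rot'],o['force'])
shot('wrist','w1'); shot('top','top1')
for c in ['wrist','scene']:
  if c=='scene': shot(c,'s1')
  print(c,[(r['position'],r['score']) for r in robot.place_of(c,'pedal_pad')])
```

```text
3.05 [ 0.61008189 -0.03639232  0.13802445] [ 0.56646659  0.42446852  0.56504101 -0.42387584] [0.76847634 0.26565836 0.56011044]
wrist [([0.6137, -0.0468, 0.0518], 0.96)]
scene [([0.6166, -0.0481, 0.0516], 0.79)]
```

View pics/w1.png

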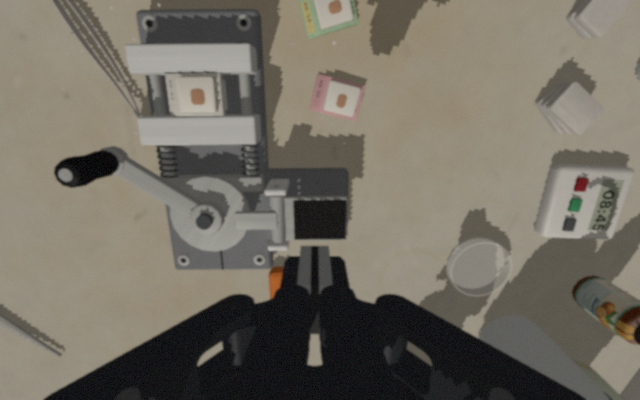

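Run:
```python
from h import *
o=robot.get_obs(); print(o['t'],o['ee_pos'],o['force'])
```

```text
3.3 [ 0.60871731 -0.03316895  0.1388482 ] [-0.64855406  0.81629706  1.13681847]
```

Call:
send_rows(plan="0.8 -1.4 -2 0 0 0 0; 0.8 -1.4 -4 0 0 0 0; 0.8 -1.4 -6 0 0 0 0; 0.8 -1.4 -7.5 0 0 0 0; 0.8 -1.4 -8.2 0 0 0 0; 0.8 -1.4 -8.4 0 0 0 0; 0.8 -1.4 -8.4 0 0 0 0; 0.8 -1.4 -8.4 0 0 0 0")

```text
t: 3.97
ee_pos: [0.6177, -0.0474, 0.0561]
ee_rot: [0.567, 0.424, 0.566, -0.423]
force: [0.2, -0.4, -0.5]
finger_gap: -0.0
```

Call:
send_rows(plan="0 0 -0.3 0 0 0 0; 0 0 -0.6 0 0 0 0; 0 0 -0.9 0 0 0 0; 0 0 -1.2 0 0 0 0; 0 0 -1.4 0 0 0 0; 0 0 -1.4 0 0 0 0; 0 0 -1.4 0 0 0 0; 0 0 -1.4 0 0 0 0")

```text
t: 4.63
ee_pos: [0.6182, -0.0476, 0.0421]
ee_rot: [0.567, 0.425, 0.565, -0.423]
force: [-1.5, 2.2, 11.4]
finger_gap: 0.0005
```

Call:
send_rows(plan="0 0 -0.1 0 0 0 0; 0 0 -0.2 0 0 0 0; 0 0 -0.3 0 0 0 0; 0 0 -0.3 0 0 0 0; 0 0 -0.3 0 0 0 0; 0 0 -0.3 0 0 0 0; 0 0 -0.3 0 0 0 0; 0 0 -0.3 0 0 0 0")

```text
t: 5.3
ee_pos: [0.6184, -0.0477, 0.0414]
ee_rot: [0.567, 0.425, 0.565, -0.423]
force: [-7.8, 2.0, 31.4]
finger_gap: 0.0002
```

Run:
```python
from h import *
o=robot.get_obs(); print(o['t'],o['ee_pos'],o['force'])
shot('top','top2'); im=cv2.imread('pics/top2.png')
cv2.imwrite('pics/top2z.png',cv2.resize(im[180:310,200:450],None,fx=3.2,fy=3.2,interpolation=cv2.INTER_CUBIC))
shot('wrist','w2')
print([(r['position'],r['score']) for r in robot.place_of('wrist','lever_grip')],[(r['position'],r['score']) for r in robot.place_of('top','lever_grip')])
```

```text
5.3 [ 0.61841015 -0.0476988   0.04140459] [-7.83887489  2.03302996 31.38018409]
[] [([0.4555, -0.0774, 0.0709], 0.41)]
```

View pics/top2z.png

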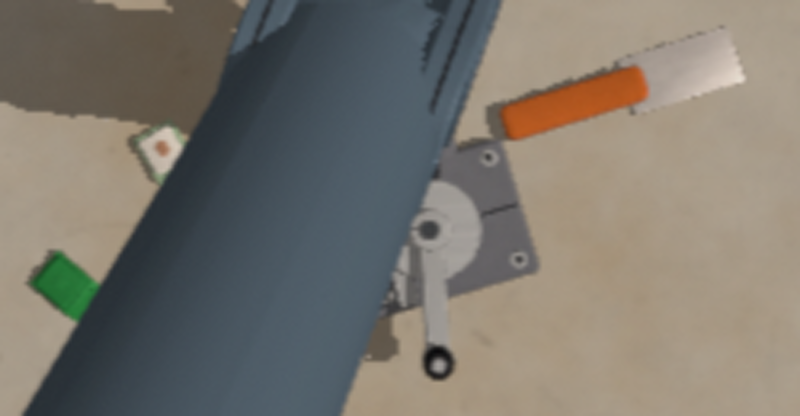

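View pics/w2.png

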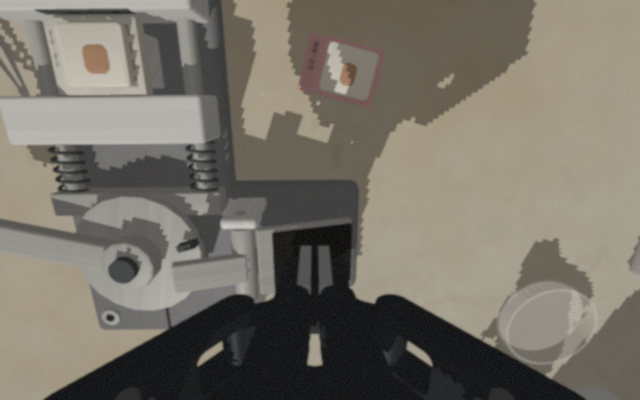

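Call:
send_rows(plan="0 0 0.6 0 0 0 0; 0 0 1.2 0 0 0 0; 0 0 3 0 0 0 0; 0 0 6 0 0 0 0; 0 0 9 0 0 0 0; -2 -0.4 11.5 0 0 0 5; -6 -1.1 12 0 0 0 5; -9 -1.7 12 0 0 0 5")

```text
t: 6.17
ee_pos: [0.526, -0.0656, 0.1592]
ee_rot: [0.567, 0.424, 0.565, -0.423]
force: [0.2, -0.5, -1.2]
finger_gap: 0.0356
```

Run:
```python
from h import *
o=robot.get_obs(); print(o['t'],o['ee_pos'],o['force'],o['finger_gap'])
shot('wrist','w3')
print([(r['position'],r['score']) for r in robot.place_of('wrist','lever_grip')],[(r['position'],r['score']) for r in robot.place_of('wrist','pedal_pad')],[(r['position'],r['score']) for r in robot.place_of('wrist','cam_pivot')])
print(robot.get_obs()['ee_pos'])
```

```text
6.1667 [ 0.52595308 -0.06555043  0.15918394] [ 0.17258918 -0.48343736 -1.17973448] 0.035574931502876675
[([0.4556, -0.0772, 0.069], 0.8)] [([0.6135, -0.0473, 0.0522], 0.82)] [([0.5359, -0.0723, 0.0454], 0.74), ([0.6059, 0.0447, 0.0015], 0.73)]
[ 0.52623412 -0.06487953  0.15768408]
```

View pics/w3.png

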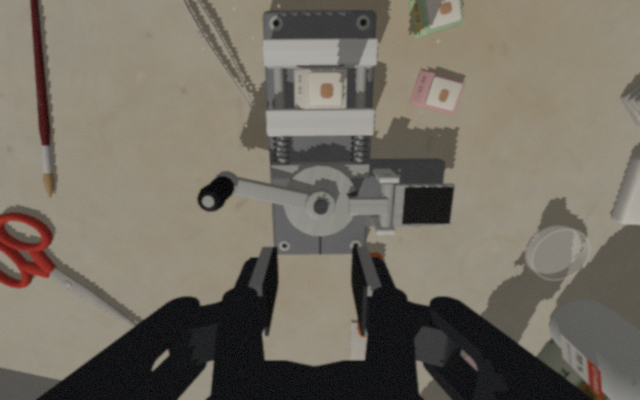

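Call:
send_rows(plan="-3 -0.5 0 0 0 0 5; -6 -1 0 0 0 0 5; -7 -1.2 0 0 0 0 5; -7 -1.2 -2 0 0 0 5; -7 -1.2 -4 0 0 0 5; -7 -1.2 -5 0 0 0 5; -7 -1.2 -5 0 0 0 5; -7 -1.2 -5 0 0 0 5")

```text
t: 7.03
ee_pos: [0.4572, -0.077, 0.1073]
ee_rot: [0.566, 0.424, 0.566, -0.424]
force: [0.1, 0.3, -0.3]
finger_gap: 0.05
```

Run:
```python
from h import *
o=robot.get_obs(); print(o['t'],o['ee_pos'],o['force'],o['finger_gap'])
shot('wrist','w4')
print([(r['position'],r['score']) for r in robot.place_of('wrist','lever_grip')])
```

```text
7.0333 [ 0.45715567 -0.07697857  0.10734082] [ 0.12181299  0.30283529 -0.30905988] 0.05003045771142642
[([0.4544, -0.0796, 0.0687], 0.73)]
```

View pics/w4.png

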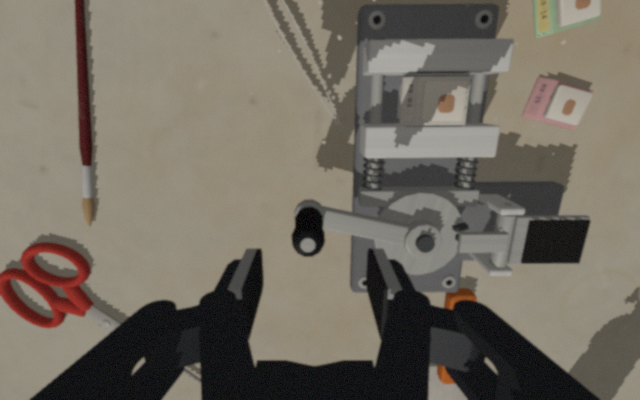

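Call:
send_rows(plan="-0.2 -0.1 -1.5 0 0 0 5; -0.2 -0.1 -3 0 0 0 5; -0.2 -0.1 -4.5 0 0 0 5; -0.2 -0.1 -5.3 0 0 0 5; -0.2 -0.1 -5.3 0 0 0 5; -0.2 -0.1 -5.3 0 0 0 3; -0.2 -0.1 -5.3 0 0 0 2.6; -0.2 -0.1 -5.3 0 0 0 2.6")

```text
t: 7.8
ee_pos: [0.4553, -0.078, 0.0554]
ee_rot: [0.566, 0.424, 0.566, -0.424]
force: [1.0, 0.3, 0.5]
finger_gap: 0.0259
```

Run:
```python
from h import *
o=robot.get_obs(); print(o['t'],o['ee_pos'],o['force'],o['finger_gap'])
shot('wrist','w5')
```

```text
7.8 [ 0.45534931 -0.07798769  0.05535661] [0.95866036 0.32288643 0.45995985] 0.025881471555500985
```

View pics/w5.png

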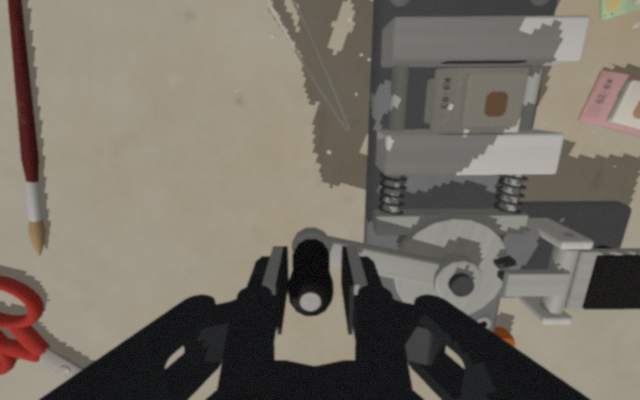

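Call:
send_rows(plan="0 0 -0.2 0 0 0 1.9; 0 0 -0.2 0 0 0 1.5; 0 0 -0.2 0 0 0 1; 0 0 -0.2 0 0 0 1; 0 0 -0.2 0 0 0 1; 0 0 -0.2 0 0 0 1; 0 0 -0.2 0 0 0 1; 0 0 -0.2 0 0 0 1", newtons=50)

```text
t: 8.52
ee_pos: [0.4541, -0.0781, 0.053]
ee_rot: [0.566, 0.424, 0.566, -0.424]
force: [-4.1, -0.7, 10.3]
finger_gap: 0.0171
```

Run:
```python
from h import *
o=robot.get_obs(); print(o['t'],o['ee_pos'],o['force'],o['finger_gap'])
C=np.array([.5338,-.0713]);g=o['ee_pos'][:2]; r=g-C; print(np.hypot(*r)); a0=np.arctan2(r[1],r[0]); th=.2846
a=np.mod(a0,2*np.pi)-th-np.arctan2(.59,-.81); print('joint est',a)
R=.08
for b in np.linspace(a,2.2,17)[1:]:
    t=th+np.arctan2(.59,-.81)+b; p=C+R*np.array([np.cos(t),np.sin(t)])-g; print(round(b,2),(100*p).round(2))
```

```text
8.5167 [ 0.45407346 -0.07813229  0.05301706] [-4.10108772 -0.7384887  10.25299855] 0.01705963455602063
0.08001875708021264
joint est 0.4304176126601842
0.54 [ 0.13 -0.88]
0.65 [ 0.35 -1.73]
0.76 [ 0.66 -2.56]
0.87 [ 1.06 -3.35]
0.98 [ 1.55 -4.08]
1.09 [ 2.11 -4.76]
1.2 [ 2.75 -5.38]
1.32 [ 3.45 -5.92]
1.43 [ 4.21 -6.38]
1.54 [ 5.01 -6.75]
1.65 [ 5.85 -7.03]
1.76 [ 6.71 -7.22]
1.87 [ 7.59 -7.31]
1.98 [ 8.48 -7.3 ]
2.09 [ 9.36 -7.2 ]
2.2 [10.22 -7.  ]
```

Call:
send_rows(plan="0.1 -0.9 0.1 0 0 0 1; 0.35 -1.7 0.1 0 0 0 1; 0.65 -2.55 0.1 0 0 0 1; 1.05 -3.35 0.1 0 0 0 1; 1.55 -4.1 0.1 0 0 0 1; 2.1 -4.75 0.1 0 0 0 1; 2.75 -5.4 0.1 0 0 0 1; 3.45 -5.9 0.1 0 0 0 1")

```text
t: 9.18
ee_pos: [0.4873, -0.1396, 0.0533]
ee_rot: [0.565, 0.424, 0.566, -0.426]
force: [-6.1, -4.3, 3.5]
finger_gap: 0.0169
```

Run:
```python
from h import *
o=robot.get_obs(); print(o['t'],o['ee_pos'],o['force'],o['finger_gap'])
shot('wrist','w6')
print(robot.get_obs())
```

```text
9.1833 [ 0.48728828 -0.13960864  0.05329662] [-6.06895852 -4.32337513  3.47385304] 0.01689982049692336
{'t': 9.2333, 'qpos': array([-0.10815549,  0.61280814,  0.38151602,  2.03572171, -0.40540517,
        0.56529073,  0.83893623]), 'qvel': array([-0.01057333, -0.00759809, -0.00132255,  0.02371625,  0.00047744,
       -0.03756345, -0.00850333]), 'tau': array([-4.05069038e+00, -5.18842936e+01,  2.95065410e+00, -1.48721874e+01,
       -1.17162120e+00,  2.30888547e-01, -1.28259952e-02]), 'ee_pos': array([ 0.4891669 , -0.14083924,  0.05349341]), 'ee_rot': array([ 0.56578472,  0.42373111,  0.56494558, -0.42564785]), 'force': array([-3.19551598, -5.83106685, -2.09411848]), 'moment': array([-1.12515025,  0.96026019,  0.00113514]), 'finger_gap': 0.01733270430202642}
```

View pics/w6.png

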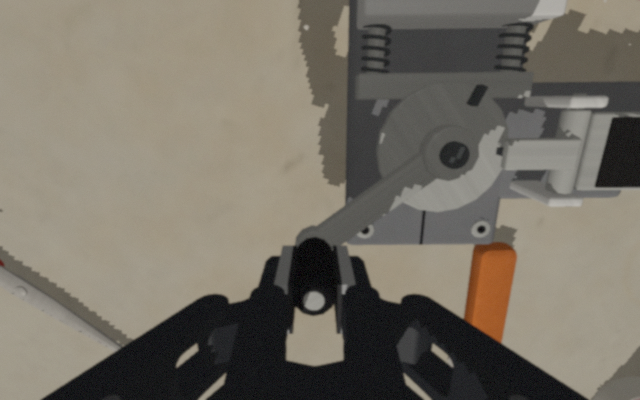

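Call:
send_rows(plan="0.75 -0.45 0 0 0 0 1; 1.55 -0.85 0 0 0 0 1; 2.4 -1.1 0 0 0 0 1; 3.25 -1.3 0 0 0 0 1; 4.15 -1.4 0 0 0 0 1; 5 -1.4 0 0 0 0 1; 5.6 -1.3 0 0 0 0 1; 5.9 -1.25 0 0 0 0 1")

```text
t: 9.9
ee_pos: [0.5483, -0.1535, 0.0534]
ee_rot: [0.567, 0.423, 0.564, -0.426]
force: [-2.5, -7.2, -1.4]
finger_gap: 0.0171
```

Run:
```python
from h import *
shot('wrist','w7')
shot('top','top7'); im=cv2.imread('pics/top7.png')
cv2.imwrite('pics/top7z.png',cv2.resize(im[180:310,200:450],None,fx=3.2,fy=3.2,interpolation=cv2.INTER_CUBIC))
o=robot.get_obs(); print(o['t'],o['ee_pos'],o['force'],o['finger_gap'])
C=np.array([.5338,-.0713]);r=o['ee_pos'][:2]-C;a0=np.arctan2(r[1],r[0])%(2*np.pi);print(np.hypot(*r),a0-.2846-np.arctan2(.59,-.81))
```

```text
10.0 [ 0.54876167 -0.15341161  0.05350048] [-0.21529849 -7.12928137 -3.81728931] 0.017008031483392284
0.08346357273368447 2.0959603371305393
```

View pics/w7.png

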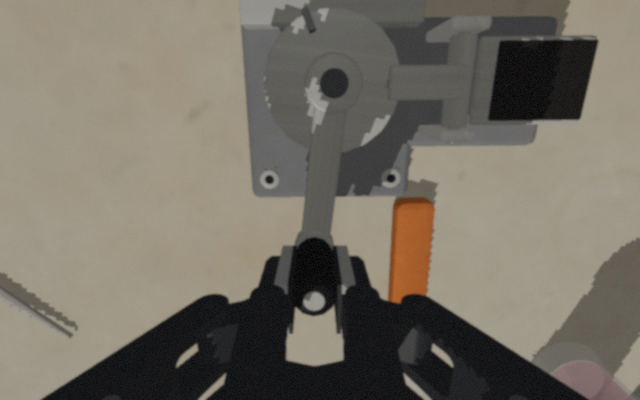

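View pics/top7z.png

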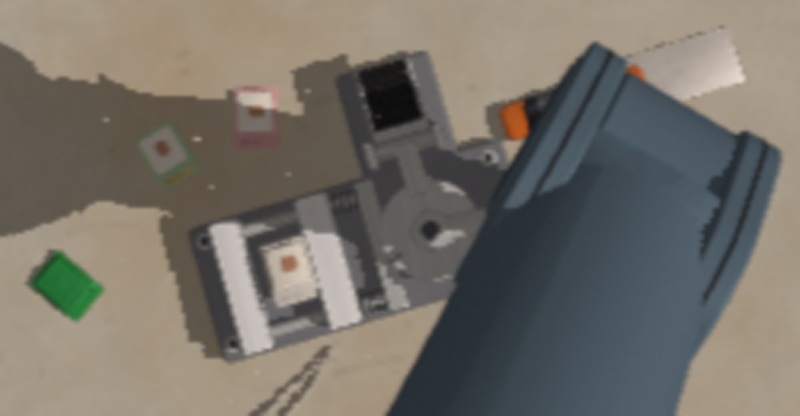

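```bash
cat >> h.py <<'E'
from scipy.spatial.transform import Rotation as Ro
def wray(u,v,z,o):
    p=robot.camera_params('wrist'); q=o['ee_rot']; M=Ro.from_quat([q[1],q[2],q[3],q[0]]).as_matrix(); m=np.array(p['mount'])
    C=M@m[:3,3]+o['ee_pos']; r=M@m[:3,:3]@np.array([(u-p['cx'])/p['fx'],(v-p['cy'])/p['fy'],1])
    return (C+r*(z-C[2])/r[2])
E
python3 - <<'E'
from h import *
o=robot.get_obs()
im=cv2.imread('pics/w7.png'); d=np.load('pics/w7.npy')
cv2.imwrite('pics/w7z.png',cv2.resize(im[40:300,220:480],None,fx=2.3*1.0,fy=2.3,interpolation=cv2.INTER_CUBIC))
p=robot.camera_params('wrist'); q=o['ee_rot']; M=Ro.from_quat([q[1],q[2],q[3],q[0]]).as_matrix(); m=np.array(p['mount'])
v,u=np.mgrid[:400,:640]
X=np.stack([(u-p['cx'])/p['fx']*d,(v-p['cy'])/p['fy']*d,d],-1)@(M@m[:3,:3]).T+M@m[:3,3]+o['ee_pos']
np.save('pics/X7.npy',X)
for n,(a,b) in dict(piv=(334,83),arm=(322,180),hub=(308,238),base=(290,185),screwL=(270,180),pad=(540,80),handle=(314,303)).items(): print(n,X[b,a].round(4))
E
```

```text
piv [ 0.5336 -0.0716  0.0507]
arm [ 0.5412 -0.1144  0.0447]
hub [ 0.5425 -0.1432  0.0494]
base [ 0.5272 -0.1288  0.0168]
screwL [ 0.5156 -0.1288  0.0177]
pad [ 0.616  -0.0465  0.0504]
handle [ 0.5479 -0.1511  0.089 ]
```

View pics/w7z.png

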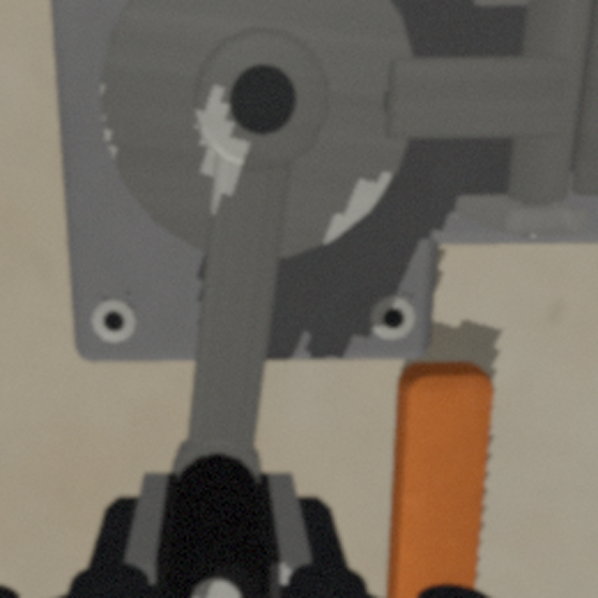

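Run:
```python
from h import *
o=robot.get_obs()
def w(X,Y,z): return wray(220+X/2.3-.28,40+Y/2.3-.28,z,o)[:2]
s1=w(114,321,.018);s2=w(394,318,.018);e=s2-s1;th=np.arctan2(e[1],e[0]);print('heading',th,s1,s2,np.hypot(*e))
pv=w(263,98,.0507);a1=w(241,260,.0455);a2=w(223,430,.0455); hp=w(219,590,.0895)
mid=(s1+s2)/2; ax=pv-mid;print('pivot',pv,'midscrew-piv axis',np.arctan2(-ax[0],ax[1]))
pvl=w(263,98,.0507)
for n,x in [('a1',a1),('a2',a2),('handle',hp)]:
    r=x-pvl; b=np.arctan2(r[1],r[0])%(2*np.pi); print(n,x,np.hypot(*r),'joint',b-th-np.arctan2(.59,-.81), 'w/ .2846',b-.2846-np.arctan2(.59,-.81))
```

```text
heading 0.2928818772977947 [ 0.51517022 -0.12847797] [ 0.58047377 -0.10878543] 0.06820813897019937
pivot [ 0.53352262 -0.07138063] midscrew-piv axis 0.29386385043788515
a1 [ 0.53855197 -0.10152788] 0.030563885266421602 joint 2.0727482888298256 w/ .2846 2.0810301661276203
a2 [ 0.54538017 -0.13780917] 0.06747852563682212 joint 2.0840848707644053 w/ .2846 2.0923667480622
handle [ 0.54731511 -0.14784297] 0.07769634616808585 joint 2.085908185415218 w/ .2846 2.094190062713013
```

Call:
send_rows(plan="0.2 -0.05 0 0 0 0 1; 0.4 -0.1 0 0 0 0 1; 0.6 -0.15 0 0 0 0 1; 0.8 -0.15 0 0 0 0 1; 0.95 -0.15 0 0 0 0 1; 0.95 -0.15 0 0 0 0 1; 0.95 -0.15 0 0 0 0 1; 0.95 -0.15 0 0 0 0 1")

```text
t: 10.67
ee_pos: [0.558, -0.1511, 0.0535]
ee_rot: [0.566, 0.424, 0.566, -0.424]
force: [-0.2, -4.1, -4.7]
finger_gap: 0.0173
```

Run:
```python
from h import *
shot('wrist','w8')
o=robot.get_obs(); print(o['t'],o['ee_pos'],o['force'],o['finger_gap'])
im=cv2.imread('pics/w8.png')
cv2.imwrite('pics/w8z.png',cv2.resize(im[40:300,200:460],None,fx=2.3*1.0,fy=2.3,interpolation=cv2.INTER_CUBIC))
```

```text
10.7167 [ 0.55795162 -0.15111296  0.05348151] [-0.52520095 -4.03176557 -5.00804787] 0.017158965058064843
```

View pics/w8z.png

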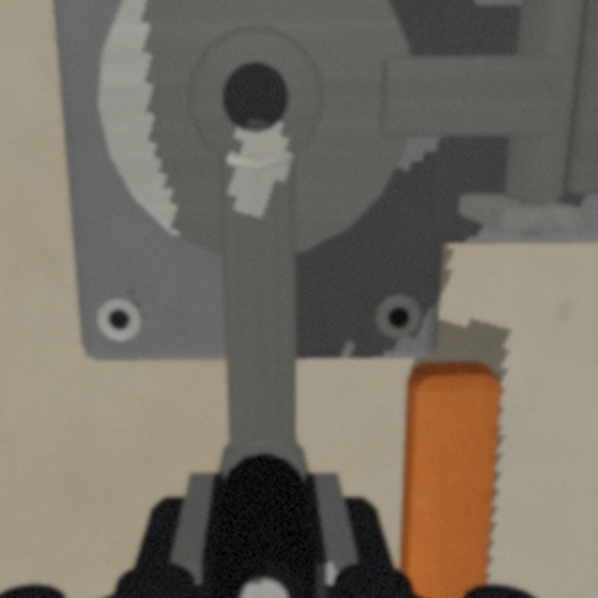

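Run:
```python
from h import *
o=robot.get_obs(); print(o['ee_pos'])
def w(X,Y,z): return wray(200+X/2.3-.28,40+Y/2.3-.28,z,o)[:2]
s1=w(119,319,.018);s2=w(399,317,.018);e=s2-s1;th=np.arctan2(e[1],e[0])
pv=w(255,96,.0507); mid=(s1+s2)/2; ax=pv-mid;print('heading',th,np.arctan2(-ax[0],ax[1]))
for n,x in [('a1',w((224+297)/2,270,.0455)),('a2',w((230+296)/2,420,.0455)),('handle',w(265,585,.0895))]:
    r=x-pv; b=np.arctan2(r[1],r[0])%(2*np.pi); print(n,x,np.hypot(*r),'joint',b-th-np.arctan2(.59,-.81))
print('jaw via wrist');print(robot.place_of('top','block_center')[:3])
```

```text
[ 0.55795162 -0.15111296  0.05348151]
heading 0.29160710907990683 0.29328967686805246
a1 [ 0.54307432 -0.10269059] 0.03275798096630545 joint 2.221788806006204
a2 [ 0.55264166 -0.1336556 ] 0.06516586722649663 joint 2.2151239038370747
handle [ 0.55625725 -0.14479347] 0.07687561251467769 joint 2.2162639301632856
jaw via wrist
[{'position': [0.51, 0.0161, 0.043], 'score': 0.74}, {'position': [0.4927, 0.1644, 0.0064], 'score': 0.55}]
```

Call:
send_rows(plan="-0.1 0 0 0 0 0 1; -0.1 0 0 0 0 0 1; -0.1 0 0 0 0 0 1; -0.1 0 0 0 0 0 1; -0.1 0 0 0 0 0 1; -0.1 0 0 0 0 0 1; -0.1 0 0 0 0 0 1; -0.1 0 0 0 0 0 1")

```text
t: 11.43
ee_pos: [0.5568, -0.1515, 0.0535]
ee_rot: [0.566, 0.424, 0.566, -0.424]
force: [1.0, -4.2, -5.0]
finger_gap: 0.0174
```

Run:
```python
from h import *
shot('wrist','w9')
o=robot.get_obs(); print(o['t'],o['ee_pos'],o['force'],o['finger_gap'])
im=cv2.imread('pics/w9.png')
cv2.imwrite('pics/w9z.png',cv2.resize(im[40:300,200:460],None,fx=2.3*1.0,fy=2.3,interpolation=cv2.INTER_CUBIC))
shot('top','top9'); im=cv2.imread('pics/top9.png')
cv2.imwrite('pics/top9z.png',cv2.resize(im[180:310,200:450],None,fx=3.2,fy=3.2,interpolation=cv2.INTER_CUBIC))
```

```text
11.4833 [ 0.55676093 -0.15141173  0.05350833] [-0.35072887 -5.48936242 -5.16507065] 0.0170204625225677
```

View pics/w9z.png

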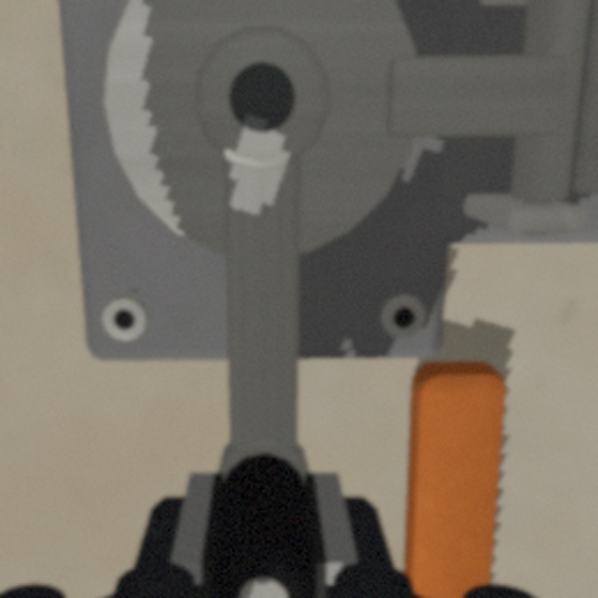

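View pics/top9z.png

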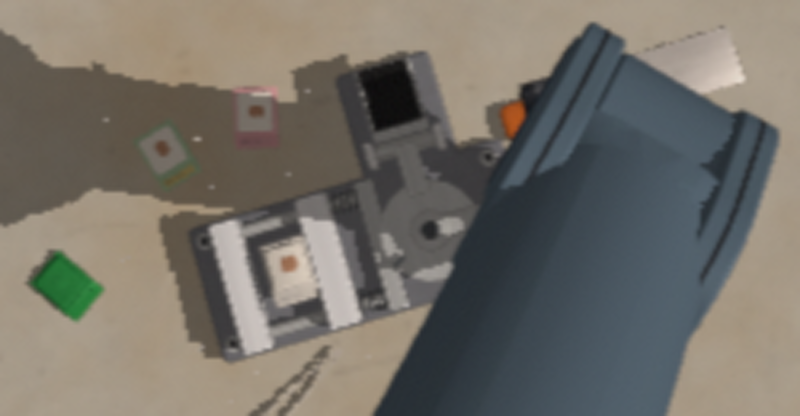

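Run:
```python
from h import *
o=robot.get_obs(); print(o['t'],o['ee_pos'],o['force'])
def w(X,Y,z): return wray(200+X/2.3-.28,40+Y/2.3-.28,z,o)[:2]
s1=w(124,319,.018);s2=w(403.5,317,.018);e=s2-s1;th=np.arctan2(e[1],e[0])
pv=w(262,96,.0507); mid=(s1+s2)/2; ax=pv-mid;print('heading',th,np.arctan2(-ax[0],ax[1]))
for n,x in [('a1',w(263,270,.0455)),('a2',w(264,420,.0455)),('handle',w(264.5,585,.0895))]:
    r=x-pv; b=np.arctan2(r[1],r[0])%(2*np.pi); print(n,np.hypot(*r),'joint',b-th-np.arctan2(.59,-.81))
```

```text
11.5333 [ 0.55677291 -0.15143457  0.0535255 ] [-0.26689117 -5.47770126 -5.31172052]
heading 0.29127469512807974 0.29039184577749416
a1 0.03275296284659465 joint 2.198213608076255
a2 0.06516903184564775 joint 2.1988003096241924
handle 0.07687681972706421 joint 2.1986632860165924
```

Lever at about 2.199 rad against 2.20, held and steady, so I'm handing in.

```bash
python3 -c "
from station import robot
print(robot.hand_in())"
```

```text
the job is handed in; nothing more can be done
None
```

I pressed the clamp's pedal to its stop, let it come up again, and swung the lever by its handle to the top of its cam. I handed in at about 11.5 s with the handle still gripped.

- **Pedal:** it read 31 N at 9 mm travel, with no further give. The lever sprang free, and the pedal was back up before I touched the handle.
- **Lever:** my first stop read about 2.217 rad, slightly past the top, so I moved it back 1 mm. The last wrist picture gives 2.199 rad against the target of 2.20, based on the pivot, arm, handle and base screws.
- **Jaw and block:** the top picture shows the jaw about 8–9 mm further open by eye, with the block still on its seat.
- **Other things on the bench:** the things in view in the last pictures had not moved. The arm hid part of the scraper from the top camera, and I did not recheck the moulds.
- **What disagreed:** the tool tip sat about 4 mm further out than the handle centre. The handle is slightly off-centre between the pads. That left steady readings of about 5 N sideways and 5 N vertically, but the grip did not move.

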